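Lock the reagent cartridges into their carrier

TASK

Three reagent cartridges stand in the lanes of the metal carrier on the lab bench, each pulled out by a different amount. First, with the keeper bar still open, push every cartridge fully home along its lane against the blue back stop, so that their top grooves line up in one row; then swing the red-handled keeper bar over, down through the grooves, and press it fully shut so that it snaps into its catch and stays there. Leave everything else on the bench where it is.

Things in the scene. Friction and masses are not known exactly. Their poses are not given: they have to be found in the camera images.
- carrier: fixed aluminium carrier, base plate 6 mm thick, x = -110 to +95 mm, y = -130 to +170 mm. Origin on its underside (bench level), on the middle lane, in the plane of the shut bar; x away from the robot along the lanes, y left, z up. Three lanes along x centred at y = -46, 0, +46 mm, 42 mm wide between blue ribs 4 mm thick, 16 mm above the bench
- back_stop (a point): top edge of the blue back stop on its front face, at carrier x = +40 mm, y = 0, 32 mm above the bench; the stop spans all three lanes. A cartridge that touches it has its origin at carrier x = 0
- catch (a point): where the bar's nose rests when shut: carrier x = 0, y = +138 mm, 46 mm above the bench. Beside it at y = +148 to +164 mm the dark catch post (20 mm wide in x, 62 mm tall) with a sprung brass ball on its inner side; below it a rest 40 mm tall
- cart_blue: reagent cartridge: white block 80 mm long (x, along the lane), 38 mm wide (y), 45 mm tall, two blue screw caps (24 mm wide, 10 mm high) on top at x = -24 and +24 mm. A groove 16 mm wide, 14 mm deep crosses its top along y at x = 0, for the keeper bar. Origin at the centre of its underside; x points to the back stop
- cart_yellow: reagent cartridge: white block 80 mm long (x, along the lane), 38 mm wide (y), 45 mm tall, two yellow screw caps (24 mm wide, 10 mm high) on top at x = -24 and +24 mm. A groove 16 mm wide, 14 mm deep crosses its top along y at x = 0, for the keeper bar. Origin at the centre of its underside; x points to the back stop
- cart_green: reagent cartridge: white block 80 mm long (x, along the lane), 38 mm wide (y), 45 mm tall, two green screw caps (24 mm wide, 10 mm high) on top at x = -24 and +24 mm. A groove 16 mm wide, 14 mm deep crosses its top along y at x = 0, for the keeper bar. Origin at the centre of its underside; x points to the back stop
- keeper (a joint): angle of the steel keeper bar (8 mm wide, 10 mm high, 247 mm long) about its hinge, rad: 0 = fully shut, level along carrier +y; 1.57 = upright; more leans away from the cartridges, stop at 2.6. Stiff hinge: stays where left, 1.5 N at the handle moves it. Over the last 12 mm of travel the nose is pressed past the sprung ball (some 5 N at the handle), snaps down and rests
- keeper_grip (a point): grip point on the axis of the keeper's red handle, a round rod 12 mm thick, 215 mm from the hinge, parallel to the hinge axis (carrier x), sticking out 58 mm from the bar towards the robot; this point is 38 mm out from the bar, 46 mm above the bench when shut. Can be pinched from above, fingers closing along carrier y; it turns in the grip as the bar swings
- keeper_hinge (a point): the hinge axis of the keeper bar, in the plane of the bar (carrier x = 0, y = -105 mm, 46 mm above the bench); turns with the bar
- vial0: bystander, leave alone: small amber vial, orange cap, 22 mm wide, 38 mm tall, standing on the carrier's base plate behind the back stop. Origin at the centre of its underside
- vial1: bystander, leave alone: the same with a white cap, also behind the back stop. Origin at the centre of its underside
- tube_rack: bystander, leave alone: blue tube rack 60 x 110 mm with three capped tubes, 99 mm tall in all. Origin at the centre of its underside
- tip_box: bystander, leave alone: red pipette-tip box 85 x 120 mm, 59 mm tall. Origin at the centre of its underside
- beaker: bystander, leave alone: glass beaker 76 mm wide, 85 mm tall. Origin at the centre of its underside
- reagent_bottle: bystander, leave alone: amber bottle with blue cap, 70 mm wide, 150 mm tall. Origin at the centre of its underside
- marker: bystander, leave alone: marker pen lying on the bench, 130 mm long, 13 mm thick. Origin at the centre of its underside
There are look-alikes about, which are no part of the job. Leave any pink look-alike of the cart_blue alone.

How it is judged:
By the outcome, as a careful person would: the job done as asked, in the order asked, and still so for the second after the job is handed in, with the robot touching nothing.
It also fails if it takes over 67 s, if anything falls off the work surface, if the arm or the gripper's body presses on something with over 40 N, if the wrist force passes 120 N, or if a joint passes its speed limit or range.

ROBOT

A 6-joint arm with a two-finger parallel gripper is mounted at the origin on the work surface. World frame = base frame: x ahead of the robot, y to its left, z up, the work surface at z = 0. Lengths are in m, angles in rad, forces in N, time in s.
With the tool pointing down it reaches from about 0.35 to 0.775 m from the base axis. Payload 5.5 kg.
Tool frame: the origin (TCP) lies between the finger pads; the fingertips stand 19 mm ahead of it and the grasp point (between the pads) is the TCP; z points along the fingers, y is the line along which they close (so a half turn about z gives the same grasp; the last joint's range is limited). The gripper opens to 85 mm and grips with 20 to 120 N. Pads are 22 mm wide; open, the fingers measure 114 mm over their backs; the gripper's body (76 mm by 85 mm) begins 54 mm behind the grasp point. The pads swing forward as they close: fully open they stand 13 mm farther back than shut.
Start: joints at [1.144, 0.313, 0.046, 1.304, 0, 1.431], TCP at [0.163, 0.552, 0.25] pointing down, gripper open.
Joint ranges: [-2.76, 2.76], [-0.86, 1.69], [-1.03, 1.26], [-2.2, 2.34], [-1.47, 1.5], [-3.14, 3.14]. Speed limits (rad/s): [2.57, 2.57, 3.14, 3.14, 3.14, 3.14].

INTERFACE

Orientations are given as a unit quaternion [w, x, y, z].
In Python, from workcell import env gives the robot as it stands.
- The arm moves only by the shell command python3 -m pendant 'ROWS' [FORCE]. ROWS is JSON, a list of rows, each an object with "travel": the shift along the tool's x, y, z scaled (see below), a list of three; "rot": the turn, a rotation vector about the tool's x, y, z scaled (see below), a list of three; "fingers": the opening, from -1 (shut) to 1 (fully open). In form: [{"travel": [dx, dy, dz], "rot": [wx, wy, wz], "fingers": fingers}, ...]. A call has 1 to 10 rows; each row is the pose to reach, as a shift and turn from the pose commanded when the call began, along the tool's axes at that moment; what a row does not reach only later rows make up. The controller multiplies each number of a shift by 0.12 m and each number of a turn by 60 degrees. A row lasts 1/10 s, in which the tool goes at most 50 mm and 8.59 degrees, less where a joint would pass 70% of its speed; a pose out of reach is approached as far as the arm can. A call with a number of a shift or a turn outside -1 to 1 is refused whole. A call with a gripper value outside its range is refused whole. The fingers move at their own pace and stop on an object; FORCE is the grip in N (left out, the last holds). Time passes only in rows, so rows that repeat a pose let the fingers close. It gives the time, the measured TCP pose, the force, the opening and the grip force at its end, in the units of the state.
- env.get_state(): the state, without advancing time (a new reading comes with each control period).
- env.read_camera(name): name is "side" or "top" or "wrist"; returns (picture, depth): 420x560x3 uint8, blue, green, red; 420x560 float32, m along the optical axis (not along the pixel's ray), 0 where there is no reading.
- env.camera_model(name): a dict with "fovy" (degrees; the focal length in pixels is half the picture's height over the tangent of half this angle, whatever the lens; pixels are square), "cx", "cy" (the principal point, pixels), "rvec" (rotation vector, rad) and "tvec" (3), from world to camera coordinates, as OpenCV has them; the wrist camera has in their place "T_tool_cam" (4x4, takes a point from camera to tool coordinates, whose origin is the TCP and whose axes are the flange's). Camera axes: x right, y down, z forward; pixel columns grow to the right and rows downward; lengths in m; the calibration is good to about 2 mm. A picture is of the moment at which its call begins: read the wrist's pose just before it. camera_model takes no time and is no camera call.
- env.hand_in(): hands the job in; it is judged then, once.
Trained networks look in the newest picture that a camera, given by its name, has taken for a name from the list of things; names that differ only in an ending like _2 or _b are one class to them, and where a whole thing is asked for, a point or a joint stands for the part that bears it (a point fixed in the world has none). Each returns a list of dicts, best first, with "conf" (0 to 1); they miss things now and then, are a little off and sometimes report something else, mostly with a low value. They report only what shows in the picture. A call takes as long as a camera call. They do not tell look-alikes from the thing itself.
- env.outline_of(camera, target): "mask" (420x560 bool, what is visible of it) and "xy" ([column, row] in pixels, amid what is visible of it).
The state is a dict: "clock": time; "joint_pos": joint angles; "qvel": joint speeds; "tau": joint torques, N m; "tcp_pos": TCP position; "orientation": TCP orientation; "wrist_force": force on the tool from outside, world axes, zero at the start; "ft_torque": the same for the moment, N m; "finger_gap": finger opening in m; "grip_force": force on a finger pad.
Only numpy, scipy, OpenCV 4.12 (cv2) and the standard library are available. Lean on these libraries where they do the work, as an engineer would, in place of code of your own. Each camera call takes 0.05 s, during which the arm holds its last target. There are 200 camera calls.

## Working session

There is one attempt and no reset: what is moved stays moved. The work goes in short steps, Python scripts to look and compute and a shell command to move; the robot and the scene stay as the last step left them, time stands still between calls to the robot, and variables do not carry over. Pictures are saved under pics/ and viewed, at most 10 in all, crops included, and the job is handed in when it is done.

```bash
mkdir -p pics; ls; cat > h.py <<'E'
import numpy as np, cv2
from workcell import env
from scipy.spatial.transform import Rotation as R
def cam(n):
    m=env.camera_model(n); f=210/np.tan(np.radians(m['fovy'])/2)
    if 'rvec' in m:
        Rm=cv2.Rodrigues(np.array(m['rvec'],float))[0]; t=np.array(m['tvec'],float).ravel()
        return f,m['cx'],m['cy'],Rm.T,-Rm.T@t
    s=env.get_state(); T=np.array(m['T_tool_cam']); q=s['orientation']
    Rt=R.from_quat([q[1],q[2],q[3],q[0]]).as_matrix()
    return f,m['cx'],m['cy'],Rt@T[:3,:3],Rt@T[:3,3]+np.array(s['tcp_pos'])
def cloud(n,d,c=None):
    f,cx,cy,Rm,o=c or cam(n)
    v,u=np.mgrid[:420,:560]
    P=np.stack([(u-cx)/f*d,(v-cy)/f*d,d],-1)@Rm.T+o
    P[d==0]=np.nan
    return P
def proj(n,p,c=None):
    f,cx,cy,Rm,o=c or cam(n)
    q=(np.asarray(p)-o)@Rm
    return np.stack([q[...,0]/q[...,2]*f+cx,q[...,1]/q[...,2]*f+cy],-1)
E
python3 - <<'E'
from h import *
for n in ['top','side']:
    im,d=env.read_camera(n); cv2.imwrite(f'pics/{n}0.png',im); P=cloud(n,d); np.save(f'/tmp/{n}.npy',P)
    print(n,env.camera_model(n))
    for t in ['cart_blue','cart_yellow','cart_green','keeper','keeper_grip','catch','carrier','vial0','vial1','tube_rack','tip_box','beaker','reagent_bottle','marker']:
        for r in env.outline_of(n,t)[:2]:
            m=r['mask']; p=P[m]; p=p[~np.isnan(p[:,0])]
            print(t,round(r['conf'],2),np.round(r['xy']),m.sum(),np.round(np.median(p,0),3) if len(p) else '', np.round(np.percentile(p[:,2],95),3) if len(p) else '')
print(env.get_state())
E
```

```text
pics
top {'fovy': 43.345520735967256, 'cx': 275.95693849511326, 'cy': 214.42708044027526, 'rvec': array([ 2.16113849, -2.05749023,  0.22665083]), 'tvec': array([-0.02393433,  0.56090162,  1.51987621])}
cart_blue 0.93 [309. 156.] 386 [ 0.763 -0.08   0.044] 0.058
cart_blue 0.72 [283. 218.] 356 [ 0.56  -0.004  0.053] 0.064
cart_yellow 0.58 [299. 216.] 356 [ 0.56  -0.049  0.052] 0.065
cart_green 0.74 [262. 221.] 365 [0.535 0.039 0.052] 0.065
keeper 0.53 [345. 200.] 255 [ 0.588 -0.183  0.243] 0.273
keeper 0.52 [282. 218.] 343 [ 0.56  -0.005  0.053] 0.064
keeper_grip 0.74 [347. 196.] 278 [ 0.589 -0.18   0.227] 0.273
catch 0.95 [273. 214.] 5314 [0.568 0.017 0.008] 0.062
carrier 0.55 [265. 211.] 4915 [0.564 0.033 0.008] 0.056
vial0 0.58 [270. 192.] 42 [0.636 0.029 0.041] 0.05
vial1 0.58 [270. 192.] 42 [0.636 0.029 0.041] 0.05
tube_rack 0.84 [147. 265.] 843 [0.388 0.379 0.046] 0.094
tube_rack 0.68 [270. 212.] 5631 [0.568 0.018 0.008] 0.064
tip_box 0.78 [412. 277.] 1310 [ 0.389 -0.405  0.052] 0.061
tip_box 0.24 [406. 195.] 604 [ 0.65  -0.395  0.04 ] 0.085
beaker 0.65 [406. 193.] 618 [ 0.651 -0
[... 1619 characters left out ...]
6 0.008] 0.138
{'clock': 1.5, 'joint_pos': array([1.14438133e+00, 3.13240249e-01, 4.61126542e-02, 1.30360427e+00,
       1.06048783e-05, 1.43122844e+00]), 'qvel': array([ 0.00080202, -0.0009946 , -0.00028474, -0.00043086,  0.00061505,
       -0.0005589 ]), 'tau': array([-1.21042911e-03, -4.80463135e+01,  2.98808330e+01,  4.39852402e-04,
       -2.62020640e-04, -1.97124740e-05]), 'tcp_pos': array([0.16269161, 0.5515499 , 0.25030545]), 'orientation': array([3.90857199e-06, 1.42932352e-01, 9.89732460e-01, 3.24304933e-05]), 'wrist_force': array([0.52375043, 0.45579085, 0.70916076]), 'ft_torque': array([-0.00152456,  0.00504312, -0.05547916]), 'grip_force': 0.0, 'finger_gap': 0.08520201865816397}
```

```bash
python3 - <<'E'
import cv2,numpy as np
a=cv2.imread('pics/top0.png')[130:290,170:400]; b=cv2.imread('pics/side0.png')[70:330,150:400]
cv2.imwrite('pics/a.png',cv2.resize(a,None,fx=3.4,fy=3.4,interpolation=cv2.INTER_CUBIC))
cv2.imwrite('pics/b.png',cv2.resize(b,None,fx=2.3,fy=2.3,interpolation=cv2.INTER_CUBIC))
E
```

```text
(no output)
```

View pics/a.png

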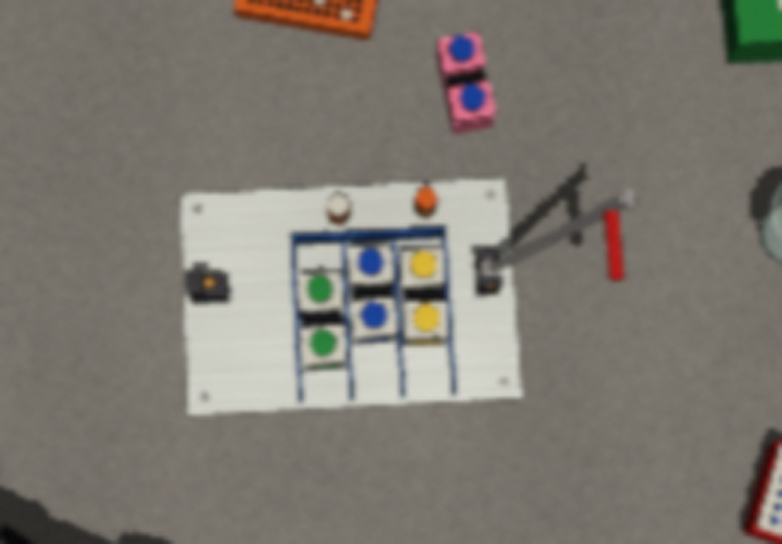

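View pics/b.png

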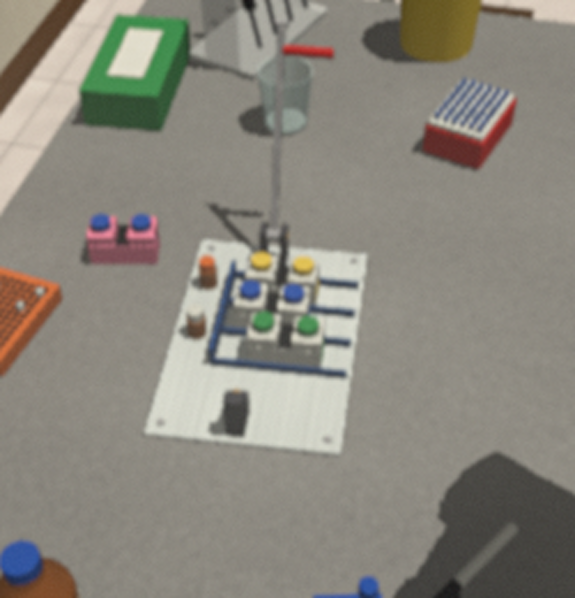

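```bash
cat > fit.py <<'E'
from h import *
P=np.load('/tmp/top.npy'); im=cv2.imread('pics/top0.png'); hsv=cv2.cvtColor(im,cv2.COLOR_BGR2HSV)
res=[]
for n in ['top','side']:
    P=np.load(f'/tmp/{n}.npy'); im=cv2.imread(f'pics/{n}0.png'); hsv=cv2.cvtColor(im,cv2.COLOR_BGR2HSV)
    H,S,V=hsv[...,0].astype(int),hsv[...,1],hsv[...,2]
    reg=(abs(P[...,0]-.56)<.2)&(abs(P[...,1]-.02)<.24)
    w=((V>150)&(S<60)&reg).astype(np.uint8)
    w=cv2.morphologyEx(w,cv2.MORPH_CLOSE,np.ones((25,25)))
    cs=max(cv2.findContours(w,0,2)[0],key=cv2.contourArea)
    # contour pixels onto z=6mm
    c=cam(n); px=cs[:,0].astype(float); ray=np.c_[(px[:,0]-c[1])/c[0],(px[:,1]-c[2])/c[0],np.ones(len(px))]@c[3].T
    X=c[4]+ray*((.006-c[4][2])/ray[:,2])[:,None]
    r=cv2.minAreaRect(X[:,:2].astype(np.float32)); print(n,'rect',r)
    print(' corners',np.round(cv2.boxPoints(r),3).tolist())
    for nm,lo,hi in [('blue',105,130),('yellow',20,33),('green',45,85),('red',0,4),('orange',5,14)]:
        m=((H>=lo)&(H<=hi)&(S>140)&(V>60)&(abs(P[...,1])<.3)&(P[...,0]>.45)&(P[...,0]<.68)&(P[...,2]>.025))
        if nm=='red': m&=P[...,2]>.1
        elif nm!='orange': m&=P[...,2]>.04
        k,l,st,ce=cv2.connectedComponentsWithStats(m.astype(np.uint8))
        for i in range(1,k):
            if st[i,4]>15:
                Q=P[l==i]; print(' ',nm,st[i,4],np.round(ce[i],1),'med',np.round(np.median(Q,0),4),'mean',np.round(Q.mean(0),4),'rng',np.round(np.percentile(Q,[3,97],axis=0),3).tolist())
E
python3 fit.py
```

```text
top rect ((0.5672850608825684, 0.014951243996620178), (0.20642973482608795, 0.30152007937431335), 5.766774654388428)
 corners [[0.4490000009536743, 0.1550000011920929], [0.47999998927116394, -0.14499999582767487], [0.6850000023841858, -0.125], [0.6549999713897705, 0.17499999701976776]]
  blue 33 [278.4 206.3] med [ 0.5856 -0.0017  0.0607] mean [ 0.5863 -0.0025  0.0611] rng [[0.577, -0.01, 0.055], [0.597, 0.005, 0.067]]
  blue 32 [279.6 222.3] med [ 0.5377 -0.0081  0.0627] mean [ 0.5373 -0.0082  0.0627] rng [[0.529, -0.016, 0.058], [0.546, -0.001, 0.067]]
  yellow 39 [294.  207.2] med [ 0.5857 -0.0492  0.064 ] mean [ 0.5856 -0.0492  0.0632] rng [[0.576, -0.058, 0.057], [0.595, -0.04, 0.069]]
  yellow 38 [295.  222.9] med [ 0.5368 -0.0542  0.0622] mean [ 0.538  -0.0542  0.0623] rng [[0.528, -0.063, 0.054], [0.547, -0.045, 0.069]]
  green 23 [263.8 214.6] med [0.5588 0.0395 0.0615] mean [0.5587 0.0399 0.0615] rng [[0.551, 0.033, 0.054], [0.567, 0.045, 0.068]]
  green 25 [264.8 230.2] med [0.5117 0.034  0.0608] mean [0.5116 0.0344 0.0609] rng [[0.504, 0.028, 0.052], [0.519, 0.04, 0.067]]
[... 703 characters left out ...]
.007, 0.065]]
  blue 28 [277.3 197. ] med [ 0.5365 -0.0036  0.0621] mean [ 0.5369 -0.0035  0.0622] rng [[0.53, -0.01, 0.06], [0.544, 0.005, 0.064]]
  yellow 38 [263.2 182.8] med [ 0.5853 -0.0462  0.0624] mean [ 0.585  -0.0458  0.0621] rng [[0.577, -0.057, 0.059], [0.593, -0.038, 0.065]]
  yellow 32 [281.3 185. ] med [ 0.5373 -0.0476  0.0619] mean [ 0.5375 -0.0485  0.0619] rng [[0.53, -0.057, 0.059], [0.545, -0.04, 0.066]]
  red 67 [283.9  91.7] med [ 0.5634 -0.187   0.2492] mean [ 0.5633 -0.1868  0.2494] rng [[0.54, -0.191, 0.245], [0.589, -0.182, 0.253]]
  orange 23 [239.7 184.3] med [ 0.6496 -0.0435  0.0445] mean [ 0.6495 -0.0449  0.0434] rng [[0.644, -0.051, 0.034], [0.656, -0.04, 0.047]]
```

```bash
python3 -m pendant '[{"travel":[-0.7,-0.92,0],"rot":[0,0,-0.37],"fingers":-1},{"travel":[-0.7,-0.92,0],"rot":[0,0,-0.37],"fingers":-1},{"travel":[-0.7,-0.92,0],"rot":[0,0,-0.37],"fingers":-1},{"travel":[-0.7,-0.92,0],"rot":[0,0,-0.37],"fingers":-1},{"travel":[-0.7,-0.92,0],"rot":[0,0,-0.37],"fingers":-1}]' 40
cat > go.py <<'E'
import sys; from h import *
import json
C=json.load(open('car.json'))  # ox,oy,yaw deg
def toC(p):
    a=np.radians(C[2]); d=np.array(p[:2])-C[:2]; return np.array([d@[np.cos(a),np.sin(a)],d@[-np.sin(a),np.cos(a)],p[2]])
def toW(p):
    a=np.radians(C[2]); return np.array([C[0]+p[0]*np.cos(a)-p[1]*np.sin(a),C[1]+p[0]*np.sin(a)+p[1]*np.cos(a),p[2]])
if __name__=='__main__':
    s=env.get_state(); q=s['orientation']; Rt=R.from_quat([q[1],q[2],q[3],q[0]]).as_matrix()
    print('carrier tcp mm',np.round(toC(s['tcp_pos'])*1e3,1),'t',s['clock'],'ywaw',np.degrees(np.arctan2(Rt[1,1],Rt[0,1]))-90-C[2],'F',np.round(s['wrist_force'],1),'gap',s['finger_gap'],'j',np.round(s['joint_pos'],2))
    for a in sys.argv[1:]:
        t=toW(np.array([float(v) for v in a.split(',')])/1e3)
        print(a,np.round(Rt.T@(t-s['tcp_pos'])/.12,3))
E
echo '[0.5768,-0.0042,5.8]' > car.json; python3 go.py -- 2>/dev/null -105,46,250
```

```text
clock: 2.0
tcp_pos: [0.2125, 0.4216, 0.2508]
orientation: [0.0, -0.049, 0.999, 0.001]
wrist_force: [0.4, 1.2, 0.3]
finger_gap: 0.012
grip_force: 0.0
carrier tcp mm [-319.4  460.4  250.8] t 2.0 ywaw -0.17887157919529084 F [0.4 1.2 0.3] gap 0.01195488332398343 j [ 0.93  0.11 -0.21  1.25  0.    0.84]
```

```bash
M='python3 -m pendant'
python3 -m pendant '[{"travel":[-0.45,-0.86,0],"rot":[0,0,0],"fingers":-1},{"travel":[-0.45,-0.86,0],"rot":[0,0,0],"fingers":-1},{"travel":[-0.45,-0.86,0],"rot":[0,0,0],"fingers":-1}]' >/dev/null
python3 -m pendant '[{"travel":[-0.45,-0.86,0],"rot":[0,0,0],"fingers":-1},{"travel":[-0.45,-0.86,0],"rot":[0,0,0],"fingers":-1},{"travel":[-0.45,-0.86,0],"rot":[0,0,0],"fingers":-1}]' >/dev/null
python3 -m pendant '[{"travel":[-0.45,-0.86,0],"rot":[0,0,0],"fingers":-1},{"travel":[-0.45,-0.86,0],"rot":[0,0,0],"fingers":-1},{"travel":[-0.45,-0.86,0],"rot":[0,0,0],"fingers":-1}]' >/dev/null
python3 -m pendant '[{"travel":[-0.45,-0.86,0],"rot":[0,0,0],"fingers":-1},{"travel":[-0.45,-0.86,0],"rot":[0,0,0],"fingers":-1},{"travel":[-0.45,-0.86,0],"rot":[0,0,0],"fingers":-1},{"travel":[-0.45,-0.86,0],"rot":[0,0,0],"fingers":-1}]'
python3 go.py -105,46,42
python3 - <<'E'
from h import *
c=cam('wrist'); im,d=env.read_camera('wrist'); cv2.imwrite('pics/w0.png',im); P=cloud('wrist',d,c); np.save('/tmp/w0.npy',P)
print(c[4])
E
```

```text
clock: 3.3
tcp_pos: [0.4704, 0.0318, 0.2499]
orientation: [0.0, -0.049, 0.999, 0.0]
wrist_force: [-0.6, 0.7, 0.4]
finger_gap: 0.0002
grip_force: 0.0
carrier tcp mm [-102.2   46.6  249.9] t 3.3 ywaw -0.20439764118532633 F [-0.6  0.7  0.4] gap 0.00021741176222675462 j [-0.1   0.11 -0.21  1.25  0.   -0.2 ]
-105,46,42 [ 0.023 -0.005  1.732]
[0.38726889 0.0235303  0.37306903]
```

View pics/w0.png

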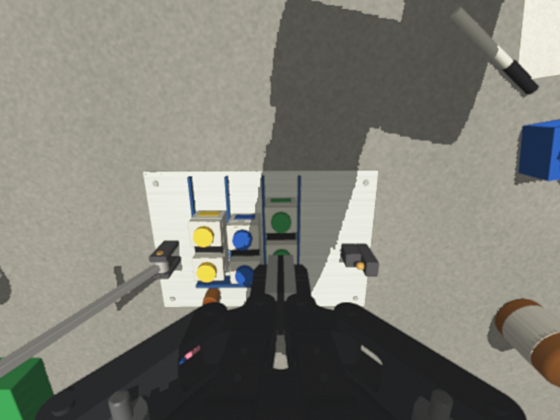

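```bash
python3 - <<'E'
from go import *
c=cam('wrist')
def onz(px,z):
    px=np.atleast_2d(np.array(px,float)); r=np.c_[(px[:,0]-c[1])/c[0],(px[:,1]-c[2])/c[0],np.ones(len(px))]@c[3].T
    return c[4]+r*((z-c[4][2])/r[:,2])[:,None]
for p in onz([[146,172],[378,171],[165,306],[365,306]],.006): print('corner',np.round(toC(p)*1e3,1))
im=cv2.imread('pics/w0.png'); hsv=cv2.cvtColor(im,cv2.COLOR_BGR2HSV); H,S,V=hsv[...,0].astype(int),hsv[...,1],hsv[...,2]; P=np.load('/tmp/w0.npy')
b=(H>100)&(H<130)&(S>110)
for r in (180,188,196):
    cols=np.where(b[r,170:320])[0]+170; g=np.split(cols,np.where(np.diff(cols)>3)[0]+1)
    print(r,[ (round(float(x.mean()),1),np.round(toC(onz([[x.mean(),r]],.016)[0])*1e3,1)[:2].tolist()) for x in g if len(x)])
for nm,lo,hi in [('blue',105,130),('yellow',20,33),('green',45,85)]:
    m=(H>=lo)&(H<=hi)&(S>130)&(V>40)&(P[...,2]>.045)&(P[...,2]<.08); m[:,:180]=0; m[285:]=0
    k,l,st,ce=cv2.connectedComponentsWithStats(m.astype(np.uint8))
    for i in range(1,k):
        if st[i,4]>40: print(nm,st[i,4],np.round(ce[i]),np.round(toC(np.median(P[l==i],0))*1e3,1))
for n,o in [('top',0),('side',0)]:
    pass
E
```

```text
corner [-110.6 -122.     6. ]
corner [-111.2  171.8    6. ]
corner [  91.9 -124.2    6. ]
corner [ 92.7 174.1   6. ]
180 [(189.0, [-102.5, -65.4]), (226.0, [-102.4, -19.4]), (262.5, [-102.3, 26.0]), (299.0, [-102.1, 71.4])]
188 [(190.0, [-92.2, -65.2]), (226.5, [-92.1, -19.4]), (262.5, [-92.0, 25.8]), (299.0, [-91.9, 71.6])]
196 [(191.0, [-81.7, -65.0]), (226.5, [-81.6, -20.1]), (263.0, [-81.5, 26.2]), (298.5, [-81.4, 71.1])]
blue 285 [242. 240.] [-40.2   1.4  60.5]
blue 272 [244. 275.] [ 7.3  2.2 60.4]
yellow 312 [203. 236.] [-44.7 -43.5  60.5]
yellow 288 [206. 272.] [  2.7 -44.   60.5]
green 272 [281. 222.] [-62.1  46.8  60.5]
green 42 [281. 252.] [-23.1  47.1  59.3]
```

```bash
echo '[0.5757,-0.0017,5.7]' > car.json
python3 -m pendant '[{"travel":[0.04,-0.01,0.5],"rot":[0,0,0],"fingers":-1},{"travel":[0.04,-0.01,0.9],"rot":[0,0,0],"fingers":-1},{"travel":[0.04,-0.01,0.9],"rot":[0,0,0],"fingers":-1}]' >/dev/null
python3 -m pendant '[{"travel":[0.02,0.0,0.4],"rot":[0,0,0],"fingers":-1},{"travel":[0.02,0,0.7],"rot":[0,0,0],"fingers":-1},{"travel":[0.02,0,0.83],"rot":[0,0,0],"fingers":-1},{"travel":[0.02,0,0.83],"rot":[0,0,0],"fingers":-1}]'
python3 go.py -56,46,42 -105,0,42
```

```text
clock: 4.05
tcp_pos: [0.4601, 0.0324, 0.042]
orientation: [-0.002, -0.051, 0.999, 0.0]
wrist_force: [0.3, 0.2, -0.2]
finger_gap: 0.0002
grip_force: 0.0
carrier tcp mm [-111.6   45.4   42. ] t 4.05 ywaw 0.1716184498051545 F [ 0.3  0.2 -0.2] gap 0.00019188614262558365 j [-0.1   0.28 -0.57  0.73  0.   -0.21]
-56,46,42 [-0.463  0.004 -0.001]
-105,0,42 [-0.054 -0.378 -0.   ]
```

```bash

python3 -m pendant '[{"travel":[-0.12,0,0],"rot":[0,0,0],"fingers":-1},{"travel":[-0.2,0,0],"rot":[0,0,0],"fingers":-1},{"travel":[-0.25,0,0],"rot":[0,0,0],"fingers":-1},{"travel":[-0.3,0,0],"rot":[0,0,0],"fingers":-1},{"travel":[-0.35,0,0],"rot":[0,0,0],"fingers":-1},{"travel":[-0.4,0,0],"rot":[0,0,0],"fingers":-1},{"travel":[-0.45,0,0],"rot":[0,0,0],"fingers":-1},{"travel":[-0.45,0,0],"rot":[0,0,0],"fingers":-1}]'
python3 go.py -51,46,42
```

```text
clock: 4.85
tcp_pos: [0.5164, 0.0364, 0.0428]
orientation: [0.001, -0.05, 0.999, 0.0]
wrist_force: [1.4, 0.0, 0.0]
finger_gap: 0.0003
grip_force: 0.0
carrier tcp mm [-55.2  43.8  42.8] t 4.85 ywaw 0.0639174195847998 F [1.4 0.  0. ] gap 0.0002839367352561572 j [-0.08  0.36 -0.43  0.77  0.   -0.19]
-51,46,42 [-0.035  0.019  0.007]
```

```bash

python3 -m pendant '[{"travel":[-0.02,0.01,0],"rot":[0,0,0],"fingers":-1},{"travel":[-0.04,0.015,0],"rot":[0,0,0],"fingers":-1},{"travel":[-0.04,0.015,0],"rot":[0,0,0],"fingers":-1}]'
python3 - <<'E'
from go import *
c=cam('wrist'); im,d=env.read_camera('wrist'); s,_=env.read_camera('side')
cv2.imwrite('pics/w1.png',np.hstack([im[:,100:460],cv2.resize(s[150:255,210:320],(440,420),interpolation=cv2.INTER_CUBIC)]))
E
```

```text
clock: 5.15
tcp_pos: [0.5199, 0.0388, 0.0426]
orientation: [0.0, -0.05, 0.999, 0.0]
wrist_force: [-0.1, -0.6, 0.3]
finger_gap: 0.0
grip_force: 0.1
```

View pics/w1.png

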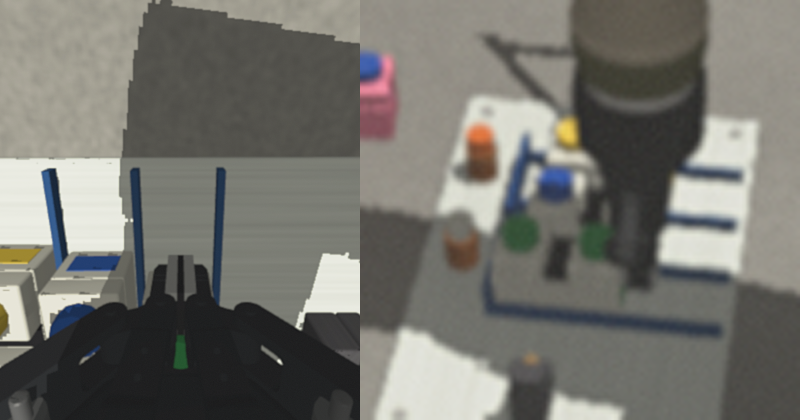

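```bash

python3 -m pendant '[{"travel":[-0.015,0.0,0],"rot":[0,0,0],"fingers":-1},{"travel":[-0.03,0,0],"rot":[0,0,0],"fingers":-1},{"travel":[-0.03,0,0],"rot":[0,0,0],"fingers":-1}]'
python3 -m pendant '[{"travel":[-0.01,0.0,0],"rot":[0,0,0],"fingers":-1},{"travel":[-0.02,0,0],"rot":[0,0,0],"fingers":-1},{"travel":[-0.02,0,0],"rot":[0,0,0],"fingers":-1}]'; python3 go.py
```

```text
clock: 5.55
tcp_pos: [0.5201, 0.0388, 0.0422]
orientation: [-0.003, -0.05, 0.999, -0.0]
wrist_force: [-8.5, -2.4, 6.1]
finger_gap: -0.0
grip_force: 4.3
clock: 5.85
tcp_pos: [0.5202, 0.0388, 0.0418]
orientation: [-0.005, -0.05, 0.999, -0.0]
wrist_force: [-13.7, -3.2, 9.9]
finger_gap: 0.0001
grip_force: 6.9
carrier tcp mm [-51.2  45.9  41.8] t 5.85 ywaw 0.037070386311657266 F [-13.7  -3.2   9.9] gap 0.0001158295870261595 j [-0.08  0.38 -0.41  0.79 -0.   -0.18]
```

```bash

python3 -m pendant '[{"travel":[0.3,0,0],"rot":[0,0,0],"fingers":-1},{"travel":[0.3,-0.2,0],"rot":[0,0,0],"fingers":-1},{"travel":[0.3,-0.385,0],"rot":[0,0,0],"fingers":-1},{"travel":[0.3,-0.385,0],"rot":[0,0,0],"fingers":-1}]'
python3 go.py -51,0,42
python3 -m pendant '[{"travel":[-0.08,0,0],"rot":[0,0,0],"fingers":-1},{"travel":[-0.12,0,0],"rot":[0,0,0],"fingers":-1},{"travel":[-0.16,0,0],"rot":[0,0,0],"fingers":-1},{"travel":[-0.2,0,0],"rot":[0,0,0],"fingers":-1},{"travel":[-0.24,0,0],"rot":[0,0,0],"fingers":-1},{"travel":[-0.26,0,0],"rot":[0,0,0],"fingers":-1},{"travel":[-0.28,0,0],"rot":[0,0,0],"fingers":-1},{"travel":[-0.28,0,0],"rot":[0,0,0],"fingers":-1}]'
python3 go.py -51,0,42
```

```text
clock: 6.25
tcp_pos: [0.4956, -0.0122, 0.0431]
orientation: [0.001, -0.049, 0.999, -0.0]
wrist_force: [0.3, 1.0, 0.4]
finger_gap: -0.0001
grip_force: 0.0
carrier tcp mm [-80.7  -2.5  43.1] t 6.25 ywaw -0.0844195914666388 F [0.3 1.  0.4] gap -0.00014305351564035976 j [-0.19  0.33 -0.49  0.75 -0.   -0.28]
-51,0,42 [-0.248  0.021  0.01 ]
clock: 7.05
tcp_pos: [0.5251, -0.0067, 0.0421]
orientation: [-0.003, -0.05, 0.999, 0.0]
wrist_force: [-7.0, -1.2, 4.7]
finger_gap: -0.0002
grip_force: 3.8
carrier tcp mm [-50.9   0.   42.1] t 7.05 ywaw 0.06864602014722987 F [-7.  -1.2  4.7] gap -0.0002157960423987478 j [-0.17  0.38 -0.41  0.79 -0.   -0.27]
-51,0,42 [ 0.001 -0.     0.001]
```

Blue is at the stop; press briefly harder, then the yellow one.

```bash

python3 -m pendant '[{"travel":[-0.02,0,0],"rot":[0,0,0],"fingers":-1},{"travel":[-0.02,0,0],"rot":[0,0,0],"fingers":-1},{"travel":[-0.02,0,0],"rot":[0,0,0],"fingers":-1},{"travel":[0.28,0,0],"rot":[0,0,0],"fingers":-1},{"travel":[0.28,-0.2,0],"rot":[0,0,0],"fingers":-1},{"travel":[0.28,-0.38,0],"rot":[0,0,0],"fingers":-1},{"travel":[0.28,-0.38,0],"rot":[0,0,0],"fingers":-1}]'
python3 -m pendant '[{"travel":[-0.08,0,0],"rot":[0,0,0],"fingers":-1},{"travel":[-0.12,0,0],"rot":[0,0,0],"fingers":-1},{"travel":[-0.16,0,0],"rot":[0,0,0],"fingers":-1},{"travel":[-0.2,0,0],"rot":[0,0,0],"fingers":-1},{"travel":[-0.24,0,0],"rot":[0,0,0],"fingers":-1},{"travel":[-0.26,0,0],"rot":[0,0,0],"fingers":-1},{"travel":[-0.28,0,0],"rot":[0,0,0],"fingers":-1},{"travel":[-0.3,0,0],"rot":[0,0,0],"fingers":-1},{"travel":[-0.3,0,0],"rot":[0,0,0],"fingers":-1}]'
python3 go.py -51,-46,42
```

```text
clock: 7.75
tcp_pos: [0.5002, -0.0576, 0.0431]
orientation: [0.001, -0.049, 0.999, -0.001]
wrist_force: [1.0, 0.8, 0.1]
finger_gap: 0.0
grip_force: 0.0
clock: 8.65
tcp_pos: [0.5298, -0.0519, 0.0419]
orientation: [-0.005, -0.05, 0.999, -0.0]
wrist_force: [-13.9, -2.4, 9.1]
finger_gap: 0.0001
grip_force: 7.1
carrier tcp mm [-50.7 -45.4  41.9] t 8.65 ywaw 0.03381362606940552 F [-13.9  -2.4   9.1] gap 8.285385459525337e-05 j [-0.25  0.4  -0.38  0.8  -0.   -0.35]
-51,-46,42 [ 0.003 -0.005 -0.001]
```

```bash

python3 -m pendant '[{"travel":[0.2,0,0],"rot":[0,0,0],"fingers":-1},{"travel":[0.2,0,-0.4],"rot":[0,0,0],"fingers":-1},{"travel":[0.2,0,-0.8],"rot":[0,0,0],"fingers":-1},{"travel":[0.2,0,-1],"rot":[0,0,0],"fingers":-1}]' >/dev/null
python3 -m pendant '[{"travel":[0,0,-0.4],"rot":[0,0,0],"fingers":0},{"travel":[0,0,-0.8],"rot":[0,0,0],"fingers":0},{"travel":[0,0,-1],"rot":[0,0,0],"fingers":0}]' >/dev/null
python3 -m pendant '[{"travel":[-0.1,-0.2,-0.4],"rot":[0,0,0],"fingers":0},{"travel":[-0.1,-0.4,-0.6],"rot":[0,0,0],"fingers":0},{"travel":[-0.1,-0.5,-0.6],"rot":[0,0,0],"fingers":0},{"travel":[-0.1,-0.5,-0.6],"rot":[0,0,0],"fingers":0},{"travel":[-0.1,-0.5,-0.6],"rot":[0,0,0],"fingers":0}]'
python3 go.py -38,-185,350
cat > look.py <<'E'
import sys; from go import *
c=cam('wrist'); im,d=env.read_camera('wrist'); t,_=env.read_camera('top')
cv2.imwrite(f'pics/{sys.argv[1]}.png',np.hstack([cv2.resize(im,(400,300)),cv2.resize(t[130:265,190:370],(400,300))]))
for n in ('wrist','top','side'):
    c=cam(n); im,d=env.read_camera(n); P=cloud(n,d,c)
    hsv=cv2.cvtColor(im,cv2.COLOR_BGR2HSV); H,S,V=hsv[...,0].astype(int),hsv[...,1],hsv[...,2]
    m=((H<5)|(H>175))&(S>140)&(V>60)
    k,l,st,ce=cv2.connectedComponentsWithStats(m.astype(np.uint8))
    for i in range(1,k):
        Q=P[l==i]; Q=Q[~np.isnan(Q[:,0])]
        if st[i,4]>30 and len(Q):
            q=np.array([toC(p) for p in Q])*1e3; md=np.median(q,0)
            if md[0]>-120 and abs(md[1])<250: print(n,st[i,4],np.round(ce[i]),np.round(md,1),'rng',np.round(np.percentile(q,[3,97],axis=0)).tolist(),'ang',np.arctan2(md[2]-46,md[1]+105))
E
python3 look.py w2
```

```text
clock: 9.85
tcp_pos: [0.5286, -0.1126, 0.3534]
orientation: [-0.001, -0.05, 0.999, 0.001]
wrist_force: [-0.2, -0.9, 0.4]
finger_gap: 0.0427
grip_force: 0.0
carrier tcp mm [ -57.9 -105.7  353.4] t 9.85 ywaw 0.03751395860776352 F [-0.2 -0.9  0.4] gap 0.04266457819503437 j [-0.36  0.24  0.2   1.53  0.   -0.46]
-38,-185,350 [-0.165 -0.661  0.027]
wrist 779 [186. 244.] [ -31.8 -184.8  250.1] rng [[-56.0, -190.0, 247.0], [-5.0, -181.0, 252.0]] ang 1.9434408705213853
side 68 [284.  92.] [ -29.6 -182.4  249.8] rng [[-54.0, -187.0, 245.0], [-6.0, -180.0, 254.0]] ang 1.9339465692795945
```

View pics/w2.png

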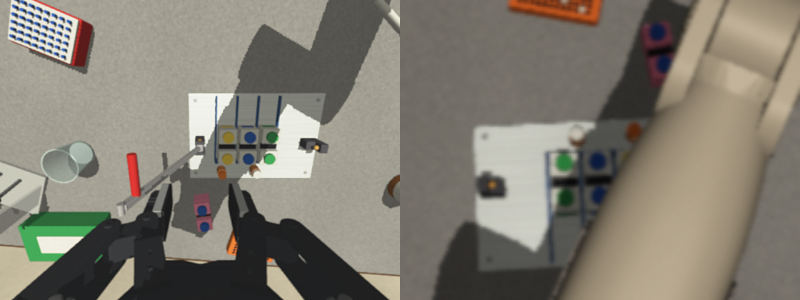

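```bash

python3 -m pendant '[{"travel":[-0.1,-0.35,0],"rot":[0,0,0],"fingers":0},{"travel":[-0.165,-0.65,0],"rot":[0,0,0],"fingers":0},{"travel":[-0.165,-0.65,0],"rot":[0,0,0],"fingers":0},{"travel":[-0.165,-0.65,0.3],"rot":[0,0,0],"fingers":0},{"travel":[-0.165,-0.65,0.6],"rot":[0,0,0],"fingers":0},{"travel":[-0.165,-0.65,0.75],"rot":[0,0,0],"fingers":0},{"travel":[-0.165,-0.65,0.885],"rot":[0,0,0],"fingers":0},{"travel":[-0.165,-0.65,0.885],"rot":[0,0,0],"fingers":0}]' 30
python3 go.py -38,-184,247
python3 look.py w3
```

```text
clock: 10.9
tcp_pos: [0.5549, -0.1869, 0.2457]
orientation: [-0.002, -0.051, 0.999, 0.001]
wrist_force: [-0.2, 0.7, 0.5]
finger_gap: 0.0426
grip_force: 0.0
carrier tcp mm [ -39.1 -182.3  245.7] t 10.9 ywaw 0.11334964156188487 F [-0.2  0.7  0.5] gap 0.0425594871615336 j [-0.46  0.34  0.07  1.31  0.   -0.56]
-38,-184,247 [-0.009 -0.014 -0.011]
wrist 2242 [274. 296.] [ -34.7 -186.5  250. ] rng [[-56.0, -192.0, 244.0], [-5.0, -181.0, 252.0]] ang 1.9505988592195305
```

View pics/w3.png

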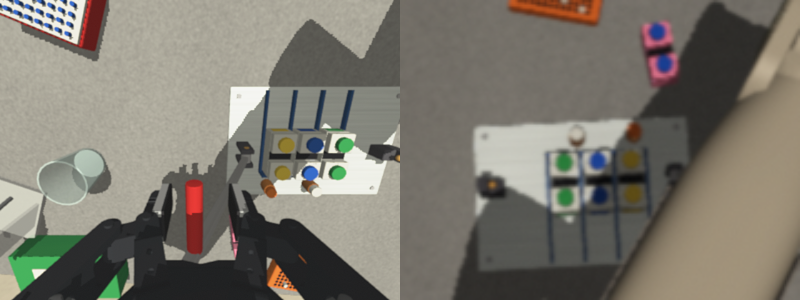

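```bash

python3 -m pendant '[{"travel":[0,-0.02,0],"rot":[0,0,0],"fingers":0},{"travel":[0,-0.02,0],"rot":[0,0,0],"fingers":-1},{"travel":[0,-0.02,0],"rot":[0,0,0],"fingers":-1},{"travel":[0,-0.02,0],"rot":[0,0,0],"fingers":-1},{"travel":[0,-0.02,0],"rot":[0,0,0],"fingers":-1},{"travel":[0,-0.02,0],"rot":[0,0,0],"fingers":-1}]' 30
cat > arc.py <<'E'
import sys; from go import *
# args: step deg, final deg : rows along the arc from the present grip angle
s=env.get_state(); p=toC(s['tcp_pos'])*1e3; v=p[1:]-[-105,46]; r=np.hypot(*v); a=np.degrees(np.arctan2(v[1],v[0])); print('tcp',p.round(1),'r',r,'deg',a)
st,fin=float(sys.argv[1]),float(sys.argv[2]); a0=a; cur=np.array(v)
k=0; base=cur; ry,rz=cur
while a>fin+.01 and k<40:
    a=max(a-st,fin); n=215*np.array([np.cos(np.radians(a)),np.sin(np.radians(a))])
    print(round(a,1),(np.array([n[0]-base[0],base[1]-n[1]])/120).round(2)); k+=1
    if k%8==0: base=n; print('-- new call')
E
python3 arc.py 5 20
```

```text
clock: 11.75
tcp_pos: [0.5569, -0.1912, 0.2488]
orientation: [0.0, -0.05, 0.999, -0.0]
wrist_force: [-0.8, 0.1, 1.6]
finger_gap: 0.0108
grip_force: 29.3
tcp [ -37.6 -186.7  248.8] r 218.5752215027919 deg 111.93519249559662
106.9 [ 0.16 -0.02]
101.9 [ 0.31 -0.06]
96.9 [ 0.46 -0.09]
91.9 [ 0.62 -0.1 ]
86.9 [ 0.78 -0.1 ]
81.9 [ 0.93 -0.08]
76.9 [ 1.09 -0.06]
71.9 [ 1.24 -0.01]
-- new call
66.9 [0.15 0.05]
61.9 [0.29 0.12]
56.9 [0.42 0.2 ]
51.9 [0.55 0.29]
46.9 [0.67 0.39]
41.9 [0.78 0.51]
36.9 [0.88 0.63]
31.9 [0.96 0.76]
-- new call
26.9 [0.08 0.14]
21.9 [0.14 0.28]
20.0 [0.16 0.33]
```

```bash
sed -i 's/^k=0; base=cur.*/k=0; base=215*cur\/r/; s/k%8==0/k%6==0/' arc.py; python3 arc.py 5 80
```

```text
tcp [ -37.6 -186.7  248.8] r 218.5752215027919 deg 111.93519249559662
106.9 [ 0.15 -0.05]
101.9 [ 0.3  -0.09]
96.9 [ 0.45 -0.12]
91.9 [ 0.61 -0.13]
86.9 [ 0.77 -0.13]
81.9 [ 0.92 -0.11]
-- new call
80.0 [0.06 0.01]
```

```bash

python3 -m pendant '[{"travel":[0,0.05,-0.02],"rot":[0,0,0],"fingers":-1},{"travel":[0,0.15,-0.05],"rot":[0,0,0],"fingers":-1},{"travel":[0,0.3,-0.09],"rot":[0,0,0],"fingers":-1},{"travel":[0,0.45,-0.12],"rot":[0,0,0],"fingers":-1},{"travel":[0,0.61,-0.13],"rot":[0,0,0],"fingers":-1},{"travel":[0,0.77,-0.13],"rot":[0,0,0],"fingers":-1},{"travel":[0,0.92,-0.11],"rot":[0,0,0],"fingers":-1},{"travel":[0,0.92,-0.11],"rot":[0,0,0],"fingers":-1}]'
python3 arc.py 5 20
```

```text
clock: 12.55
tcp_pos: [0.5452, -0.0777, 0.2622]
orientation: [0.0, -0.052, 0.999, 0.001]
wrist_force: [-0.2, 1.2, 6.4]
finger_gap: 0.0103
grip_force: 30.4
tcp [-37.9 -72.6 262.2] r 218.5991049312725 deg 81.47669992410867
76.5 [0.15 0.03]
71.5 [0.3  0.07]
66.5 [0.45 0.13]
61.5 [0.59 0.2 ]
56.5 [0.72 0.28]
51.5 [0.85 0.37]
-- new call
46.5 [0.12 0.1 ]
41.5 [0.23 0.22]
36.5 [0.32 0.34]
31.5 [0.41 0.47]
26.5 [0.49 0.6 ]
21.5 [0.55 0.75]
-- new call
20.0 [0.02 0.04]
```

```bash

python3 -m pendant '[{"travel":[0,0.15,0.03],"rot":[0,0,0],"fingers":-1},{"travel":[0,0.3,0.07],"rot":[0,0,0],"fingers":-1},{"travel":[0,0.45,0.13],"rot":[0,0,0],"fingers":-1},{"travel":[0,0.59,0.2],"rot":[0,0,0],"fingers":-1},{"travel":[0,0.72,0.28],"rot":[0,0,0],"fingers":-1},{"travel":[0,0.85,0.37],"rot":[0,0,0],"fingers":-1},{"travel":[0,0.85,0.37],"rot":[0,0,0],"fingers":-1}]'
python3 arc.py 5 12
```

```text
clock: 13.25
tcp_pos: [0.5347, 0.023, 0.2155]
orientation: [-0.001, -0.052, 0.999, 0.001]
wrist_force: [0.8, 2.3, 0.3]
finger_gap: 0.0108
grip_force: 31.1
tcp [-38.3  28.6 215.5] r 215.83513033919616 deg 51.75001313061294
46.8 [0.12 0.1 ]
41.8 [0.23 0.21]
36.8 [0.33 0.34]
31.8 [0.41 0.46]
26.8 [0.49 0.6 ]
21.8 [0.55 0.74]
-- new call
16.8 [0.05 0.15]
12.0 [0.09 0.29]
```

```bash

python3 -m pendant '[{"travel":[0,0.12,0.1],"rot":[0,0,0],"fingers":-1},{"travel":[0,0.23,0.21],"rot":[0,0,0],"fingers":-1},{"travel":[0,0.33,0.34],"rot":[0,0,0],"fingers":-1},{"travel":[0,0.41,0.46],"rot":[0,0,0],"fingers":-1},{"travel":[0,0.49,0.6],"rot":[0,0,0],"fingers":-1},{"travel":[0,0.55,0.74],"rot":[0,0,0],"fingers":-1},{"travel":[0,0.55,0.74],"rot":[0,0,0],"fingers":-1}]'
python3 arc.py 3 3; python3 look.py w4
```

```text
clock: 13.95
tcp_pos: [0.5281, 0.0873, 0.1259]
orientation: [-0.001, -0.051, 0.999, 0.001]
wrist_force: [1.3, 1.6, -0.6]
finger_gap: 0.0108
grip_force: 32.3
tcp [-38.5  93.3 125.9] r 213.77461433987182 deg 21.95514661942777
19.0 [0.03 0.09]
16.0 [0.06 0.18]
13.0 [0.08 0.27]
10.0 [0.1  0.36]
7.0 [0.12 0.45]
4.0 [0.13 0.55]
-- new call
3.0 [0.   0.03]
wrist 2331 [280. 300.] [-35.3  92.4 131.8] rng [[-57.0, 87.0, 126.0], [-5.0, 98.0, 133.0]] ang 0.4101397641561197
```

View pics/w4.png

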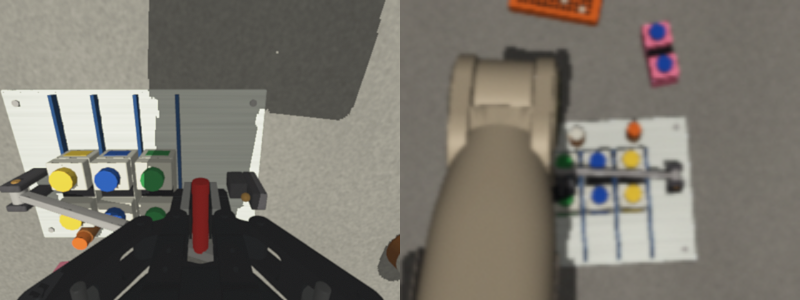

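```bash

python3 -m pendant '[{"travel":[0,0.03,0.09],"rot":[0,0,0],"fingers":-1},{"travel":[0,0.06,0.18],"rot":[0,0,0],"fingers":-1},{"travel":[0,0.08,0.27],"rot":[0,0,0],"fingers":-1},{"travel":[0,0.1,0.36],"rot":[0,0,0],"fingers":-1},{"travel":[0,0.12,0.45],"rot":[0,0,0],"fingers":-1},{"travel":[0,0.13,0.55],"rot":[0,0,0],"fingers":-1},{"travel":[0,0.13,0.55],"rot":[0,0,0],"fingers":-1}]'
python3 arc.py 1 0
```

```text
clock: 14.9
tcp_pos: [0.5267, 0.1018, 0.0609]
orientation: [-0.001, -0.05, 0.999, 0.0]
wrist_force: [-1.6, 2.5, -1.6]
finger_gap: 0.0109
grip_force: 33.4
tcp [-38.5 107.9  60.9] r 213.3840345966762 deg 4.001781606218709
3.0 [0.   0.03]
2.0 [0.   0.06]
1.0 [0.   0.09]
0.0 [0.   0.12]
```

```bash

python3 -m pendant '[{"travel":[0,0,0.03],"rot":[0,0,0],"fingers":-1},{"travel":[0,0,0.06],"rot":[0,0,0],"fingers":-1},{"travel":[0,0,0.09],"rot":[0,0,0],"fingers":-1},{"travel":[0,0,0.12],"rot":[0,0,0],"fingers":-1},{"travel":[0,0,0.15],"rot":[0,0,0],"fingers":-1},{"travel":[0,0,0.15],"rot":[0,0,0],"fingers":-1}]'
python3 go.py; python3 look.py w5
```

```text
clock: 15.5
tcp_pos: [0.5266, 0.1024, 0.0441]
orientation: [-0.001, -0.051, 0.999, 0.001]
wrist_force: [-2.2, 6.3, -2.3]
finger_gap: 0.0105
grip_force: 33.7
carrier tcp mm [-38.5 108.4  44.1] t 15.5 ywaw 0.09953844688289148 F [-2.2  6.3 -2.3] gap 0.010544812668421307 j [ 0.04  0.39 -0.38  0.8   0.   -0.06]
wrist 2410 [280. 302.] [-35.5 108.3  50.5] rng [[-57.0, 103.0, 45.0], [-5.0, 114.0, 52.0]] ang 0.021002759629148524
```

```bash

python3 -m pendant '[{"travel":[0,0,0.02],"rot":[0,0,0],"fingers":-1},{"travel":[0,0,0.04],"rot":[0,0,0],"fingers":-1},{"travel":[0,0,0.06],"rot":[0,0,0],"fingers":-1},{"travel":[0,0,0.06],"rot":[0,0,0],"fingers":-1}]'
python3 look.py w5
```

```text
clock: 16.15
tcp_pos: [0.5274, 0.1025, 0.042]
orientation: [0.001, -0.051, 0.999, 0.001]
wrist_force: [-14.5, 4.8, 36.5]
finger_gap: 0.0105
grip_force: 37.9
wrist 2453 [280. 303.] [-35.7 108.4  50. ] rng [[-58.0, 103.0, 45.0], [-5.0, 114.0, 52.0]] ang 0.018569406274064344
```

```bash

python3 -m pendant '[{"travel":[0,0,-0.05],"rot":[0,0,0],"fingers":-1},{"travel":[0,0,-0.05],"rot":[0,0,0],"fingers":-0.2},{"travel":[0,0,-0.05],"rot":[0,0,0],"fingers":-0.2},{"travel":[0,0,-0.05],"rot":[0,0,0],"fingers":-0.2},{"travel":[0,0,-0.05],"rot":[0,0,0],"fingers":-0.2}]'
python3 -m pendant '[{"travel":[0,0,-0.1],"rot":[0,0,0],"fingers":-0.2},{"travel":[0,0,-0.3],"rot":[0,0,0],"fingers":-0.2},{"travel":[0,0,-0.6],"rot":[0,0,0],"fingers":-0.2},{"travel":[0,0,-0.95],"rot":[0,0,0],"fingers":-0.2},{"travel":[0,0,-0.95],"rot":[0,0,0],"fingers":-0.2}]'
python3 -m pendant '[{"travel":[0.4,0,-0.3],"rot":[0,0,0],"fingers":-0.2},{"travel":[0.8,0.3,-0.6],"rot":[0,0,0],"fingers":-0.2},{"travel":[0.8,0.8,-0.6],"rot":[0,0,0],"fingers":-0.2},{"travel":[0.8,0.9,-0.6],"rot":[0,0,0],"fingers":-0.2},{"travel":[0.8,0.9,-0.6],"rot":[0,0,0],"fingers":-0.2}]' >/dev/null
python3 look.py w6; python3 - <<'E'
from h import *
a,_=env.read_camera('side'); w,_=env.read_camera('wrist'); t,_=env.read_camera('top')
cv2.imwrite('pics/f.png',np.hstack([cv2.resize(a[150:270,190:320],(400,370),interpolation=2),cv2.resize(t[160:260,210:330],(400,370),interpolation=2)]))
E
```

```text
clock: 16.9
tcp_pos: [0.5275, 0.1012, 0.0431]
orientation: [0.0, -0.05, 0.999, -0.0]
wrist_force: [-0.0, 0.2, -0.1]
finger_gap: 0.0342
grip_force: 0.0
clock: 17.4
tcp_pos: [0.5311, 0.1017, 0.164]
orientation: [0.005, -0.05, 0.999, -0.0]
wrist_force: [1.3, -0.3, 0.4]
finger_gap: 0.0341
grip_force: 0.0
wrist 367 [190. 274.] [-33.4 110.2  52.1] rng [[-57.0, 105.0, 48.0], [-6.0, 114.0, 54.0]] ang 0.028264379442090138
top 49 [243. 223.] [-33.5 106.6  53.4] rng [[-57.0, 103.0, 45.0], [-7.0, 110.0, 62.0]] ang 0.03478010213836999
side 77 [268. 232.] [-30.8 111.3  53.4] rng [[-54.0, 106.0, 50.0], [-7.0, 115.0, 57.0]] ang 0.03441703931987491
```

View pics/f.png

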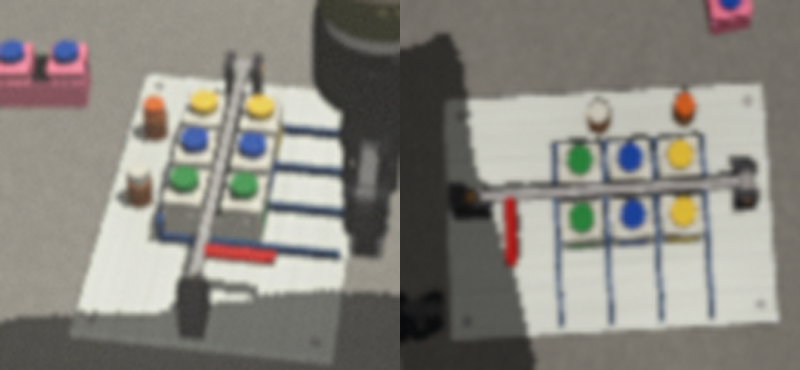

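View pics/w6.png

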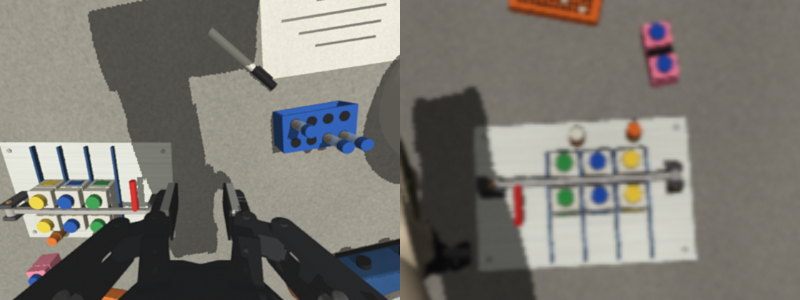

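```bash
python3 - <<'E'
from go import *
for n in ('wrist','side','top'):
    c=cam(n); im,d=env.read_camera(n); P=cloud(n,d,c); Q=P.reshape(-1,3); Q=Q[~np.isnan(Q[:,0])]
    q=np.array(toC(Q.T) if 0 else [toC(p) for p in Q[(abs(Q[:,0]-.57)<.06)&(abs(Q[:,1])<.2)&(Q[:,2]>.044)]])*1e3
    for y in (-85,-70,-23,23,75,90,120,130):
        m=(abs(q[:,0])<5)&(abs(q[:,1]-y)<5); print(n,y,m.sum(),np.round(np.median(q[m,2]),1) if m.any() else '')
E
```

```text
wrist -85 72 50.2
wrist -70 75 50.3
wrist -23 71 50.8
wrist 23 73 51.1
wrist 75 76 51.2
wrist 90 77 51.4
wrist 120 68 51.3
wrist 130 17 49.2
side -85 7 52.3
side -70 9 51.7
side -23 12 52.8
side 23 11 53.4
side 75 12 53.2
side 90 11 53.0
side 120 11 54.8
side 130 17 53.2
top -85 9 49.6
top -70 10 53.0
top -23 12 54.1
top 23 10 52.1
top 75 8 54.2
top 90 9 52.6
top 120 10 54.1
top 130 8 55.5
```

The bar lies level at 51 mm (±1 mm over its length), so it is shut; the robot is clear.

```bash
python3 -c "
from workcell import env
print(env.hand_in())"
```

```text
the job is handed in; nothing more can be done
None
```

All three cartridges were pushed home against the back stop, then the keeper bar was swung through the grooves and pressed shut; it measured level at about 51 mm along its length, and I handed the job in at about 18 s with the robot clear.

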